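Lay a coffee place on the printed mat

TASK

Lay the place on the blue mat to match its white prints, without shifting the pepper mill or salt shaker: the fork to the left of the plate on the printed fork with its tines pointing away from you, the teaspoon to the right of the plate on the printed spoon with its bowl pointing away from you. Lay the dark wooden coaster centred in the printed ring behind the plate, and stand the brown cup upright, without ever tipping it over, centred on top of the coaster; its handle may point anywhere.

Things in the scene. Friction and masses are not known exactly. Their poses are not given: they have to be found in the camera images.
- mat: blue place mat fixed to the table, 260 (its x) x 300 (its y) x 3 mm; origin at the centre of its underside, x pointing away from the robot (to within 0.2 rad), y to the left. White prints on it, in mat coordinates (mm): fork lying along x with its centre at (0, 115), tines to +x; teaspoon lying along x with its centre at (-40, -115), bowl to +x; ring of 72 mm outer diameter centred at (82, 0).
- plate: round white plate, 120 mm across and 18 mm high, fixed on the mat at mat coordinates (-40, 0) mm; origin at the centre of its underside. (Two lamps, 0.2 m wide, hang over the table with their lower rims about 0.57 m above it, near x 0.58, y -0.27 and x 0.65, y 0.36 m in the world: travel low near them.)
- fork: steel table fork lying flat, 193 x 26 x 15 mm, 40 g; origin under its middle on the surface it lies on, x along it towards the tines, z up. Graspable from above across its middle (closing along its y, there treat it as 23 mm wide and up to 15 mm high).
- teaspoon: steel teaspoon lying flat, 130 x 27 x 11 mm, 20 g; origin under its middle on the surface it lies on, x along it towards the bowl, z up. Graspable from above across its middle (closing along its y, there treat it as 22 mm wide and up to 11 mm high).
- coaster: dark brown wooden disc, 64 mm across, 12 mm thick; origin at the centre of its underside, z up. Graspable from above across its diameter.
- cup: small brown stoneware cup, 67 mm across the rim, 45 mm across the foot, 58 mm high, with an ear handle; origin at table level under the middle of its overall 67 x 94 mm outline: the cup's round axis lies 13 mm to +y of it, the handle reaches to 47 mm to -y of it. z up. The round body can be grasped from above across its rim along x (66 mm over its outside, the wall steep from 19 mm to the 58 mm rim).
- cup_foot (a point): centre of the underside of the cup's foot, on the cup's round axis; axes as cup.
- pepper_mill: brown wooden pepper mill, 58 mm across, 170 mm high, standing behind the work; origin at the centre of its underside.
- salt_shaker: glass salt shaker with a grey cap, 44 mm across, 90 mm high, standing behind the work; origin at the centre of its underside.

How it is judged:
At the end, for the whole second after the job is handed in: Fork and teaspoon flat on the mat, tines and bowl away, centres within 15 mm of their prints along each mat axis, within 0.2 rad of mat x; coaster flat within 12 mm of the ring centre along each axis; cup upright on it, foot within 12 mm of its centre; pieces at rest (x of fork in the frame of mat between -0.015 and 0.015 m and y of fork in the frame of mat between 0.1 and 0.13 m and x of teaspoon in the frame of mat between -0.055 and -0.025 m and y of teaspoon in the frame of mat between -0.13 and -0.1 m and x of coaster in the frame of mat between 0.07 and 0.094 m and y of coaster in the frame of mat between -0.012 and 0.012 m and angle between the x axis of each of fork, teaspoon and the x axis of mat, either way round below 0.2 rad and y of mat in the frame of fork below -0.05 m and y of mat in the frame of teaspoon above 0.05 m and height (world z) of each of fork, teaspoon below 0.008 m and height (world z) of coaster below 0.007 m and angle between each of fork, teaspoon's own z axis and vertical below 0.15 rad and horizontal distance between cup_foot and coaster below 0.012 m and height (world z) of cup_foot between 0.011 and 0.019 m and angle between cup's own z axis and vertical below 0.1 rad and linear speed of each of fork, teaspoon, coaster, cup below 0.02 m/s); the robot touches nothing.
It fails at once if the pepper mill is shifted by more than 15 mm (distance of pepper_mill from where it was at the start of the episode above 0.015 m).
It fails at once if the salt shaker is shifted by more than 15 mm (distance of salt_shaker from where it was at the start of the episode above 0.015 m).
It fails at once if the cup is tipped by more than 0.7 rad (angle between cup's own z axis and vertical above 0.7 rad).
It also fails if it takes over 96 s, if anything falls off the work surface, if the arm or the gripper's body presses on something with over 40 N, if the wrist force passes 120 N, or if a joint passes its speed limit or range.

ROBOT

A 6-joint arm with a two-finger parallel gripper is mounted at the origin on a cart in front of the work surface, level with it; the furniture and walls round the work are solid. World frame = base frame: x ahead of the robot, y to its left, z up, the work surface at z = 0. Lengths are in m, angles in rad, forces in N, time in s.
With the tool pointing down it reaches from about 0.35 to 0.775 m from the base axis. Payload 5.5 kg.
Tool frame: the origin (TCP) lies at the very end of the fingers, on their centre line; the grasp point (between the pads) lies env.pinch_z behind it (env.pinch_z is the distance from the TCP to the grasp point, in m); z points along the fingers, y is the line along which they close (so a half turn about z gives the same grasp; the last joint's range is limited). The gripper opens to 85 mm and grips with 20 to 120 N. Pads are 22 mm wide; open, the fingers measure 114 mm over their backs; the gripper's body (76 mm by 85 mm) begins 54 mm behind the grasp point. The pads swing forward as they close: fully open they stand 13 mm farther back than shut.
Start: joints at [-1.405, 0.313, 0.046, 1.304, 0, 1.431], TCP at [0.173, -0.548, 0.231] pointing down, gripper open.
Joint ranges: [-2.76, 2.76], [-0.86, 1.69], [-1.03, 1.26], [-2.2, 2.34], [-1.47, 1.5], [-3.14, 3.14]. Speed limits (rad/s): [2.57, 2.57, 3.14, 3.14, 3.14, 3.14].

INTERFACE

Orientations are given as a unit quaternion [w, x, y, z].
In Python, from workcell import env, eyes gives the robot as it stands.
- The arm moves only by the shell command python3 -m jog 'ROWS' [FORCE]. ROWS is JSON, one flat list of numbers, 7 for each row, row after row: the shift along the world's x, y, z as a fraction of full scale, then the turn, a rotation vector about the world's x, y, z as a fraction of full scale, then the opening, from -1 (shut) to 1 (fully open), so that 0 is half open. A call has 1 to 12 rows; each row is the pose to reach, as a shift and turn from the pose commanded when the call began, turning the shorter way round; what a row does not reach only later rows make up. Full scale, the value 1, is 20 cm for a shift and pi rad for a turn. A row lasts 1/12 s, in which the tool goes at most 41.7 mm and 7.16 degrees, less where a joint would pass 70% of its speed; a pose out of reach is approached as far as the arm can. A call with a number of a shift or a turn outside -1 to 1 is refused whole. A call with a gripper value outside its range is refused whole. The fingers move at their own pace and stop on an object; FORCE is the grip in N (left out, the last holds). Time passes only in rows, so rows that repeat a pose let the fingers close. It gives the time, the measured TCP pose, the force, the opening and the grip force at its end, in the units of the state.
- env.get_state(): the state, without advancing time (a new reading comes with each control period).
- eyes.read_camera(name): name is "scene" or "top"; returns (picture, depth): 480x640x3 uint8, red, green, blue; 480x640 float32, m along the optical axis (not along the pixel's ray), 0 where there is no reading.
- eyes.calibration(name): a dict with "fx", "fy", "cx", "cy" (pixels), "R" (3x3) and "t" (3): a world point X has camera coordinates R X + t. Camera axes: x right, y down, z forward; pixel columns grow to the right and rows downward; lengths in m; the calibration is good to about 2 mm. A picture is of the moment at which its call begins. calibration takes no time and is no camera call.
- env.hand_in(): hands the job in; it is judged then, once.
The state is a dict: "clock": time; "joint_pos": joint angles; "qvel": joint speeds; "tau": joint torques, N m; "tcp_pos": TCP position; "orientation": TCP orientation; "wrist_force": force on the tool from outside, world axes, zero at the start; "ft_torque": the same for the moment, N m; "finger_gap": finger opening in m; "grip_force": force on a finger pad.
Only numpy, scipy, OpenCV 4.12 (cv2) and the standard library are available. Lean on these libraries where they do the work, as an engineer would, in place of code of your own. Each camera call takes 0.05 s, during which the arm holds its last target. There are 200 camera calls.

## Working session

There is one attempt and no reset: what is moved stays moved. The work goes in short steps, Python scripts to look and compute and a shell command to move; the robot and the scene stay as the last step left them, time stands still between calls to the robot, and variables do not carry over. Pictures are saved under pics/ and viewed, at most 14 in all, crops included, and the job is handed in when it is done.

```bash
mkdir -p pics; ls; python3 - <<'E'
from workcell import env, eyes
import cv2,numpy as np
print(env.get_state(), env.pinch_z)
for n in("scene","top"):
    p,d=eyes.read_camera(n); cv2.imwrite(f"pics/{n}0.png",p[:,:,::-1]); np.savez(f"{n}0.npz",p=p,d=d)
    c=eyes.calibration(n); print(n,{k:np.round(v,4).tolist() for k,v in c.items()})
E
```

```text
pics
{'clock': 0.0, 'joint_pos': array([-1.40465155e+00,  3.14024396e-01,  4.49572136e-02,  1.30361372e+00,
        5.79096432e-06,  1.43115977e+00]), 'qvel': array([-9.08687492e-04,  3.81151460e-04,  3.89587206e-06, -8.21727123e-04,
       -1.74591092e-03,  9.65794211e-04]), 'tau': array([-1.59037827e-04, -4.80627859e+01,  2.98532957e+01,  1.91324466e-02,
       -1.94655895e-04,  1.96380171e-06]), 'tcp_pos': array([ 0.1729814 , -0.54781024,  0.23038634]), 'orientation': array([-9.42244698e-04,  9.88334533e-01,  1.52295643e-01, -9.59361115e-06]), 'wrist_force': array([-0.63016304, -0.49677382, -0.04905317]), 'ft_torque': array([-0.02800205,  0.03944359, -0.03135514]), 'grip_force': 0.0, 'finger_gap': 0.08573919236942167} 0.0187
scene {'fx': 569.9364, 'fy': 569.9364, 'cx': 316.5036, 'cy': 240.4864, 'R': [[-0.7728, -0.6341, 0.0245], [-0.3421, 0.3838, -0.8577], [0.5345, -0.6713, -0.5135]], 't': [0.4624, 0.2289, 1.5179]}
top {'fx': 450.266, 'fy': 450.266, 'cx': 327.5858, 'cy': 233.7351, 'R': [[0.0224, -0.9997, 0.0012], [-0.9975, -0.0224, -0.0664], [0.0664, 0.0003, -0.9978]], 't': [0.0143, 0.5819, 1.1391]}
```

View pics/top0.png

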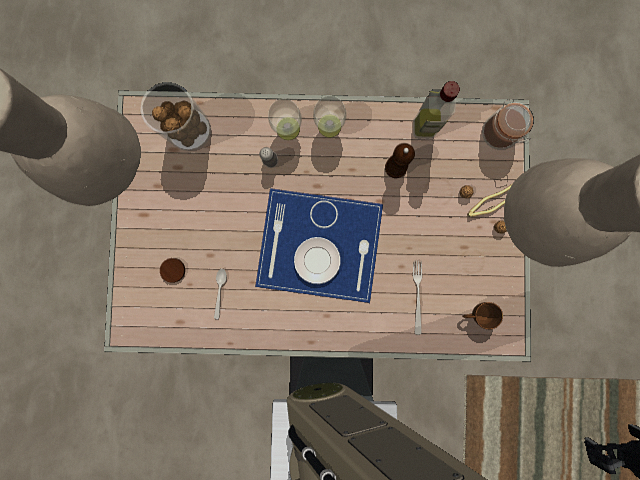

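View pics/scene0.png

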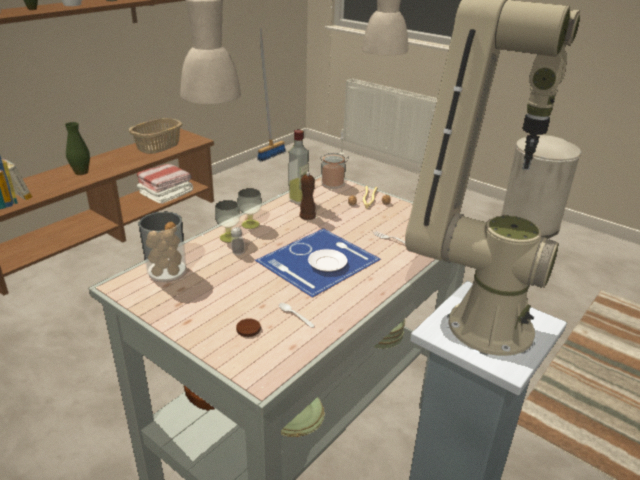

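```bash
cat > h.py <<'E'
import cv2,numpy as np
from workcell import env,eyes
def ray(n,uv,z):
    c=eyes.calibration(n);R=np.array(c["R"]);t=np.array(c["t"]);uv=np.atleast_2d(uv).astype(float)
    d=np.c_[(uv[:,0]-c["cx"])/c["fx"],(uv[:,1]-c["cy"])/c["fy"],np.ones(len(uv))]@R
    o=-R.T@t
    return o+d*((z-o[2])/d[:,2])[:,None]
def cloud(n,d):
    c=eyes.calibration(n);v,u=np.mgrid[:480,:640]
    P=np.stack([(u-c["cx"])/c["fx"]*d,(v-c["cy"])/c["fy"]*d,d],-1)
    return (P-np.array(c["t"]))@np.array(c["R"])
def big(m,box):
    k=np.zeros(m.shape,np.uint8);x0,y0,x1,y1=box;k[y0:y1,x0:x1]=m[y0:y1,x0:x1]
    cs,_=cv2.findContours(k,0,cv2.CHAIN_APPROX_NONE)
    return max(cs,key=cv2.contourArea)[:,0]
def long(P):  # centre, axis angle, length, width of a long piece
    (c,s,a)=cv2.minAreaRect((P[:,:2]*1000).astype(np.float32))
    if s[0]<s[1]: a+=90;s=s[::-1]
    a=(a+90)%180-90
    return np.round([c[0]/1000,c[1]/1000,np.radians(a)],4),np.round(s,1)
def masks(p):
    hsv=cv2.cvtColor(p,cv2.COLOR_RGB2HSV);H,S,V=[hsv[...,i].astype(int) for i in range(3)]
    return H,S,V
def mat(p):
    H,S,V=masks(p);m=((H>100)&(H<130)&(S>100)).astype(np.uint8)
    c=big(m,(240,170,400,320));hull=cv2.convexHull(c)[:,0]
    return long(ray("top",hull,.003))
E
python3 - <<'E'
from h import *
f=np.load("top0.npz");p,d=f["p"],f["d"];H,S,V=masks(p)
print("mat",mat(p))
print("table S,V",S[300,330:340],V[310,250],S[310,250],"spoon",S[310,217:220],V[310,217:220],"fork",S[310,415:422])
W=cloud("top",d);z=W[...,2];print("table z",np.median(z[300:330,230:260]),z[300:330,230:260].std())
low=(S<45)&(V>120)
for n,b,h in(("spoon",(205,255,235,330),.005),("fork",(405,250,432,345),.007)):
    c=big(low.astype(np.uint8),b);print(n,c.min(0),c.max(0),long(ray("top",c,h)))
for n,b,lo in(("coaster",(150,245,200,300),.007),("cup",(450,290,515,345),.052),("cupall",(450,290,515,345),.02),("pepper",(380,135,420,185),.14),("salt",(255,140,285,172),.07)):
    m=(z>lo).astype(np.uint8);c=big(m,b);P=ray("top",c,{'coaster':.012,'cup':.058,'cupall':.05,'pepper':.16,'salt':.09}[n])
    (x,y),r=cv2.minEnclosingCircle((P[:,:2]*1000).astype(np.float32));print(n,x,y,r,"px",c.min(0),c.max(0),long(P))
dk=((V<90)&(S>100)).astype(np.uint8);c=big(dk,(150,245,200,300));print("coaster col",cv2.minEnclosingCircle((ray("top",c,.012)[:,:2]*1000).astype(np.float32)))
q=np.hstack([cv2.resize(p[250:346,380:515,::-1],None,fx=3,fy=4,interpolation=0),cv2.resize(p[250:346,150:240,::-1],None,fx=4,fy=4,interpolation=0)])
cv2.imwrite("pics/c1.png",q)
E
```

```text
mat (array([0.5533, 0.0487, 1.4554]), array([299.2, 258.5]))
table S,V [68 70 67 69 63 67 66 70 66 70] 177 62 spoon [20 22 33] [181 182 107] fork [85  6 21 25 19 46 70]
table z -0.0013632338756211586 0.039277619038334315
spoon [214 268] [226 319] (array([ 0.4221,  0.3068, -0.1287]), array([130.5,  25.6]))
fork [413 260] [421 334] (array([ 0.4247, -0.2066,  0.0086]), array([189.4,  20.7]))
coaster 481.97705078125 425.7293701171875 33.18313980102539 px [160 258] [184 281] (array([ 0.4807,  0.4258, -1.5484]), array([62.1, 59. ]))
cup 388.0953674316406 -371.7343444824219 34.9443359375 px [474 302] [502 328] (array([ 0.3876, -0.3715, -1.5486]), array([69.1, 63.3]))
cupall 387.6787109375 -359.5631103515625 49.909141540527344 px [462 302] [502 328] (array([ 0.3916, -0.3654,  1.09  ]), array([90.3, 66.8]))
pepper 761.9762573242188 -143.2699432373047 24.231779098510742 px [394 143] [414 163] (array([ 0.7611, -0.1433,  0.0126]), array([46.5, 45.8]))
salt 769.0894775390625 181.96133422851562 17.679229736328125 px [259 147] [273 160] (array([0.7686, 0.1822, 0.8061]), array([35. , 31.2]))
coaster col ((478.8616027832031, 425.4369812011719), 32.328548431396484)
```

View pics/c1.png

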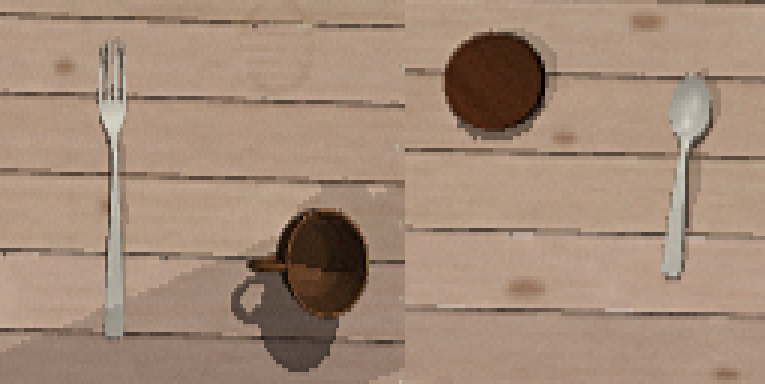

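```bash
R="x"; python3 -m jog '[0.63,0.855,-0.25,0,0,0.452,1, 0.63,0.855,-0.25,0,0,0.452,1, 0.63,0.855,-0.25,0,0,0.452,1, 0.63,0.855,-0.25,0,0,0.452,1, 0.63,0.855,-0.25,0,0,0.452,1, 0.63,0.855,-0.25,0,0,0.452,1, 0.63,0.855,-0.25,0,0,0.452,1, 0.63,0.855,-0.25,0,0,0.452,1, 0.63,0.855,-0.25,0,0,0.452,1, 0.63,0.855,-0.25,0,0,0.452,1, 0.63,0.855,-0.25,0,0,0.452,1, 0.63,0.855,-0.25,0,0,0.452,1]' 30
```

```text
clock: 1.1
tcp_pos: [0.299, -0.377, 0.181]
orientation: [-0.0, 0.648, 0.762, 0.0]
wrist_force: [-0.6, 0.3, 1.0]
finger_gap: 0.0855
grip_force: 0.0
```

```bash
python3 -m jog '[0.628,0.852,-0.5,0,0,0.451,1, 0.628,0.852,-0.5,0,0,0.451,1, 0.628,0.852,-0.5,0,0,0.451,1, 0.628,0.852,-0.5,0,0,0.451,1, 0.628,0.852,-0.5,0,0,0.451,1, 0.628,0.852,-0.65,0,0,0.451,0.3, 0.628,0.852,-0.65,0,0,0.451,0.3, 0.628,0.852,-0.65,0,0,0.451,0.3, 0.628,0.852,-0.65,0,0,0.451,0.3, 0.628,0.852,-0.65,0,0,0.451,0.3, 0.628,0.852,-0.65,0,0,0.451,0.3, 0.628,0.852,-0.65,0,0,0.451,0.3]'
```

```text
clock: 2.1
tcp_pos: [0.4244, -0.2066, 0.0509]
orientation: [-0.0, -0.003, 1.0, 0.0]
wrist_force: [0.5, 0.6, -0.4]
finger_gap: 0.0557
grip_force: 0.0
```

```bash
python3 -m jog '[0,0,-0.12,0,0,0,0.3, 0,0,-0.23,0,0,0,0.3, 0,0,-0.23,0,0,0,0.3, 0,0,-0.23,0,0,0,-0.3, 0,0,-0.23,0,0,0,-1, 0,0,-0.23,0,0,0,-1, 0,0,-0.23,0,0,0,-1, 0,0,-0.23,0,0,0,-1, 0,0,-0.23,0,0,0,-1, 0,0,-0.23,0,0,0,-1, 0,0,-0.23,0,0,0,-1]' 30
```

```text
clock: 3.02
tcp_pos: [0.4255, -0.2075, 0.0063]
orientation: [0.001, -0.001, 1.0, -0.001]
wrist_force: [-0.4, 0.4, 6.3]
finger_gap: 0.0152
grip_force: 26.5
```

```bash
python3 -m jog '[0,0,0.2,0,0,0,-1, 0,0,0.35,0,0,0,-1, 0.1,0.25,0.35,0,0,0,-1, 0.2,0.5,0.35,0,0,-0.01,-1, 0.28,0.72,0.35,0,0,-0.02,-1, 0.355,0.925,0.35,0,0,-0.038,-1, 0.355,0.925,0.35,0,0,-0.038,-1]' && python3 -m jog '[0.1,0.23,0,0,0,0,-1, 0.2,0.5,0,0,0,0,-1, 0.28,0.72,0,0,0,0,-1, 0.352,0.926,0,0,0,0,-1, 0.352,0.926,0,0,0,0,-1, 0.352,0.926,0,0,0,0,-1, 0.352,0.926,0,0,0,0,-1]'; python3 - <<'E'
from h import *
p,d=eyes.read_camera("scene");cv2.imwrite("pics/s1.png",cv2.resize(p[190:340,200:400,::-1],None,fx=4,fy=4))
E
```

```text
clock: 3.6
tcp_pos: [0.4961, -0.0194, 0.0756]
orientation: [0.0, 0.06, 0.998, 0.0]
wrist_force: [0.0, -0.1, 0.6]
finger_gap: 0.0151
grip_force: 24.0
clock: 4.18
tcp_pos: [0.566, 0.1648, 0.0749]
orientation: [-0.0, 0.057, 0.998, -0.0]
wrist_force: [-1.0, -0.8, -0.3]
finger_gap: 0.0149
grip_force: 24.0
```

View pics/s1.png

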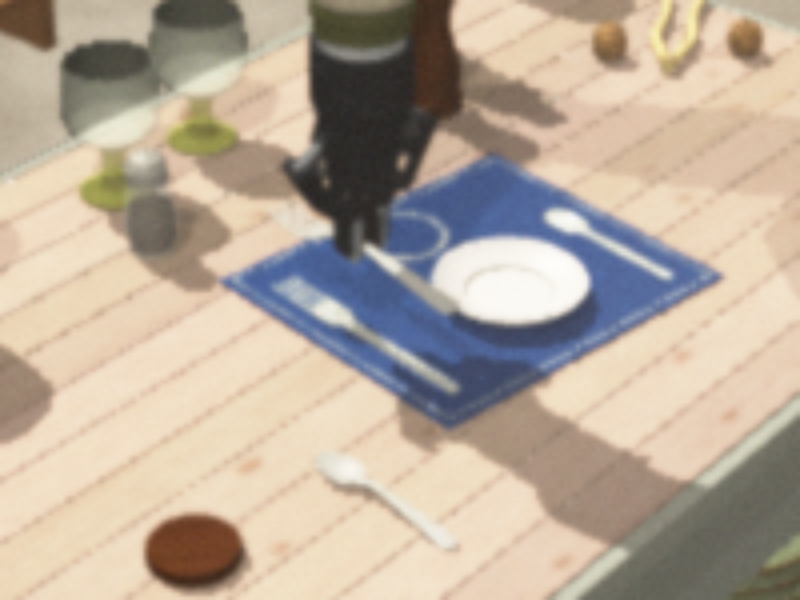

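```bash
python3 -m jog '[0.002,-0.005,-0.2,0,0,0,-1, 0.002,-0.005,-0.3,0,0,0,-1, 0.002,-0.005,-0.325,0,0,0,-1, 0.002,-0.005,-0.325,0,0,0,-1, 0.002,-0.005,-0.325,0,0,0,-0.2, 0.002,-0.005,-0.325,0,0,0,-0.2, 0.002,-0.005,-0.325,0,0,0,-0.2, 0.002,-0.005,-0.325,0,0,0,-0.2, 0.002,-0.005,-0.3,0,0,0,-0.2, 0.002,-0.005,-0.2,0,0,0,-0.2, 0.002,-0.005,-0.05,0,0,0,0.2]'
```

```text
clock: 5.15
tcp_pos: [0.5639, 0.1617, 0.0632]
orientation: [-0.003, 0.059, 0.998, -0.001]
wrist_force: [1.2, 0.3, 0.1]
finger_gap: 0.0449
grip_force: 0.0
```

```bash
python3 -m jog '[-0.1,0.2,0,0,0,0,1, -0.16,0.4,0,0,0,0,1, -0.24,0.6,0,0,0,0,1, -0.3,0.8,0,0,0,0,1, -0.3,0.8,0,0,0,0,1, -0.3,0.8,0,0,0,0,1, -0.3,0.8,0,0,0,0,1]'; python3 - <<'E'
from h import *
p,d=eyes.read_camera("top");cv2.imwrite("pics/t1.png",cv2.resize(p[175:325,145:345,::-1],None,fx=4,fy=4,interpolation=0))
print(env.get_state()["tcp_pos"])
E
```

```text
clock: 5.73
tcp_pos: [0.5064, 0.3222, 0.0654]
orientation: [0.0, 0.059, 0.998, -0.0]
wrist_force: [0.1, -1.0, 1.1]
finger_gap: 0.0856
grip_force: 0.0
[0.50675639 0.32149417 0.06536624]
```

View pics/t1.png

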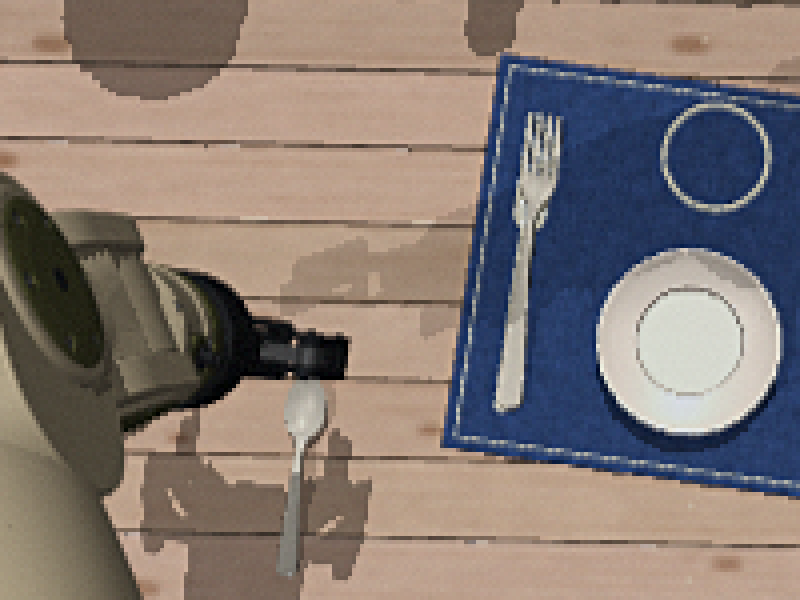

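```bash
python3 -m jog '[-0.06,0.2,0,0,0,0,1, -0.13,0.4,0,0,0,0,1, -0.132,0.518,0,0,0,0,1, -0.132,0.518,0,0,0,0,1, -0.132,0.518,0,0,0,0,1, -0.132,0.518,-0.15,0,0,0,1, -0.132,0.518,-0.3,0,0,0,1, -0.132,0.518,-0.335,0,0,0,1, -0.132,0.518,-0.335,0,0,0,1, -0.132,0.518,-0.335,0,0,0,0.4, -0.132,0.518,-0.335,0,0,0,0.3, -0.132,0.518,-0.335,0,0,0,0.3]' 40 && python3 -m jog '[0,0,0,0,0,0,0.2, 0,0,0,0,0,0,0.2, 0,0,0,0,0,0,0.2]'
```

```text
clock: 6.78
tcp_pos: [0.4819, 0.4262, 0.0009]
orientation: [0.002, 0.06, 0.998, 0.001]
wrist_force: [0.2, -0.7, -0.3]
finger_gap: 0.0618
grip_force: 43.4
clock: 7.03
tcp_pos: [0.4818, 0.4263, 0.0008]
orientation: [0.002, 0.059, 0.998, 0.001]
wrist_force: [0.8, -2.0, 7.4]
finger_gap: 0.0611
grip_force: 44.1
```

```bash
python3 -m jog '[0,0,0.1,0,0,0,0, 0,0,0.25,0,0,0,0, 0,0,0.3,0,0,0,0, 0,0,0.3,0,0,0,0]'; python3 - <<'E'
from h import *
p,d=eyes.read_camera("scene");cv2.imwrite("pics/s2.png",cv2.resize(p[260:360,190:320,::-1],None,fx=5,fy=5))
E
```

```text
clock: 7.37
tcp_pos: [0.4826, 0.4277, 0.0626]
orientation: [0.003, 0.059, 0.998, 0.003]
wrist_force: [0.8, 1.0, -0.1]
finger_gap: 0.0613
grip_force: 43.8
```

View pics/s2.png

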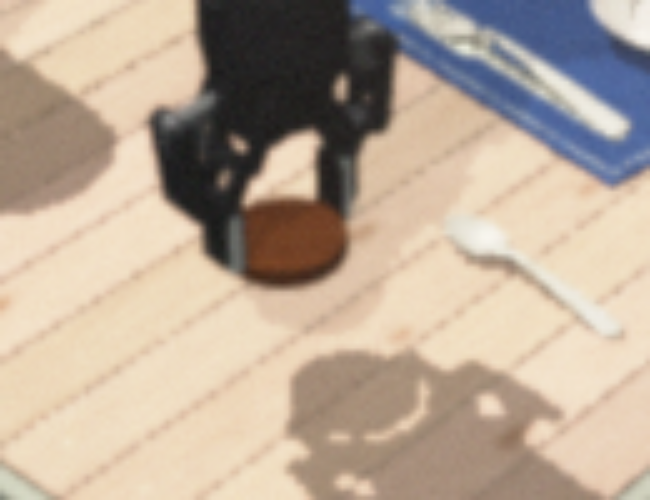

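```bash
python3 -m jog '[0.08,-0.18,0,0,0,0,0, 0.15,-0.36,0,0,0,0,0, 0.22,-0.54,0,0,0,0,0, 0.3,-0.74,0,0,0,0,0, 0.38,-0.967,0,0,0,0,0, 0.38,-0.967,0,0,0,0,0, 0.38,-0.967,0,0,0,0,0]' && python3 -m jog '[0.08,-0.18,0,0,0,0,0, 0.15,-0.36,0,0,0,0,0, 0.22,-0.54,0,0,0,0,0, 0.3,-0.74,0,0,0,0,0, 0.384,-0.96,0,0,0,0,0, 0.384,-0.96,0,0,0,0,0, 0.384,-0.96,0,0,0,0,0, 0.384,-0.96,0,0,0,0,0]'; python3 - <<'E'
from h import *
s=env.get_state();print(s["tcp_pos"]);m,_=mat(np.load("top0.npz")["p"]);a=m[2]-np.pi/2;X=np.array([np.cos(a),np.sin(a)]);Y=np.array([-X[1],X[0]])
f=np.load("top0.npz");p=f["p"];H,S,V=masks(p)
# check ring print and plate centres
w=((S<110)&(V>110)).astype(np.uint8);c=big(w,(304,195,345,232));print("ring",cv2.minEnclosingCircle((ray("top",c,.003)[:,:2]*1000).astype(np.float32)),m[:2]+.082*X)
for n,b,o in(("fork",(268,200,288,282),(0,.115)),("spoon",(354,236,372,294),(-.04,-.115))):
    c=big((w>0).astype(np.uint8),b);print(n,long(ray("top",c,.003)),m[:2]+o[0]*X+o[1]*Y)
p,d=eyes.read_camera("top");H,S,V=masks(p);w=((S<90)&(V>110)).astype(np.uint8)
c=big(w,(268,200,288,282));print("fork now",long(ray("top",c,.008)))
E
```

```text
clock: 8.0
tcp_pos: [0.5563, 0.2293, 0.0567]
orientation: [-0.001, 0.062, 0.998, -0.0]
wrist_force: [-0.1, 1.4, -0.7]
finger_gap: 0.0613
grip_force: 43.8
clock: 8.67
tcp_pos: [0.6319, 0.0418, 0.0572]
orientation: [-0.001, 0.059, 0.998, 0.001]
wrist_force: [0.6, 0.8, -0.8]
finger_gap: 0.0615
grip_force: 43.8
[0.63191276 0.04175024 0.05721019]
ring ((654.6008911132812, 41.62482833862305), 57.367130279541016) [0.63475464 0.03925849]
fork (array([ 0.5623,  0.1634, -0.1218]), array([197.2,  22.9])) [0.56654114 0.16293516]
spoon (array([ 0.502 , -0.0646, -0.0473]), array([133.5,  24.6])) [ 0.50032489 -0.06092955]
fork now (array([0.5387, 0.1535, 0.0284]), array([163.3,  43.9]))
```

```bash
python3 -m jog '[0.015,-0.01,-0.1,0,0,0,0, 0.015,-0.01,-0.2,0,0,0,0, 0.015,-0.01,-0.25,0,0,0,0, 0.015,-0.01,-0.272,0,0,0,0, 0.015,-0.01,-0.272,0,0,0,0, 0.015,-0.01,-0.272,0,0,0,0, 0.015,-0.01,-0.272,0,0,0,0.7, 0.015,-0.01,-0.272,0,0,0,0.85, 0.015,-0.01,-0.272,0,0,0,0.85, 0.015,-0.01,-0.2,0,0,0,0.85, 0.015,-0.01,-0.05,0,0,0,0.85, 0.015,-0.01,0,0,0,0,0.7]' && python3 -m jog '[-0.2,0.2,0,0,0,0,0.5, -0.35,0.4,0,0,0,0,0.4, -0.5,0.6,0,0,0,0,0.3, -0.6,0.8,0,0,0,0,0.3, -0.6,0.95,0,0,0,0,0.3, -0.6,0.95,0,0,0,0,0.3, -0.6,0.95,0,0,0,0,0.3]'; python3 - <<'E'
from h import *
f=np.load("top0.npz");m,_=mat(f["p"])
p,d=eyes.read_camera("top");cv2.imwrite("pics/t2.png",cv2.resize(p[175:325,185:385,::-1],None,fx=4,fy=4,interpolation=0));H,S,V=masks(p)
dk=((V<90)&(S>100)&((H<25)|(H>165))).astype(np.uint8);c=big(dk,(300,190,350,240));print("coaster",cv2.minEnclosingCircle((ray("top",c,.015)[:,:2]*1000).astype(np.float32)))
E
```

```text
clock: 9.72
tcp_pos: [0.6375, 0.0384, 0.0614]
orientation: [0.002, 0.059, 0.998, 0.0]
wrist_force: [1.3, -0.0, 0.9]
finger_gap: 0.0726
grip_force: 0.0
clock: 10.3
tcp_pos: [0.5143, 0.2323, 0.0586]
orientation: [0.0, 0.056, 0.998, 0.001]
wrist_force: [-0.6, 0.1, -0.6]
finger_gap: 0.0553
grip_force: 0.0
coaster ((632.47216796875, 40.1401481628418), 31.360809326171875)
```

View pics/t2.png

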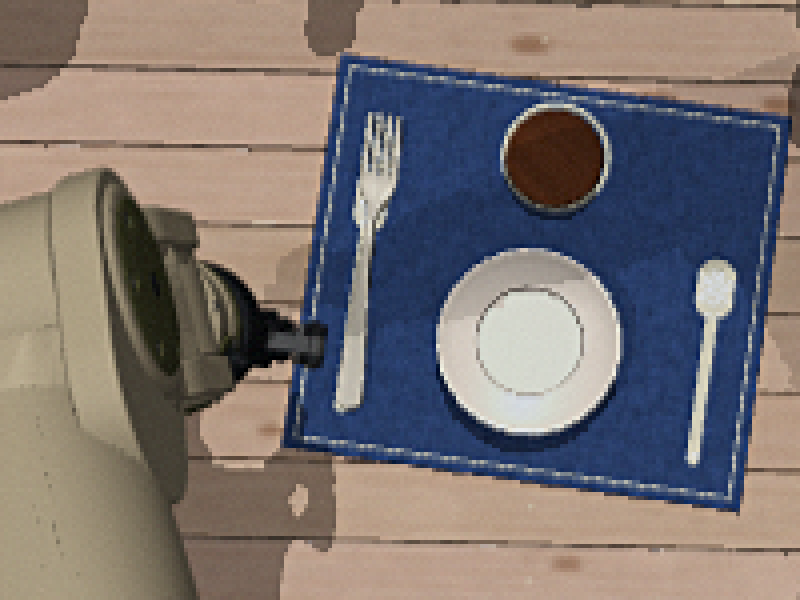

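```bash
python3 -m jog '[-0.16,0.12,0,0,0,0,0.3, -0.32,0.26,0,0,0,0,0.3, -0.465,0.385,0,0,0,0,0.3, -0.465,0.385,0,0,0,0,0.3, -0.465,0.385,-0.15,0,0,0,0.3, -0.465,0.385,-0.27,0,0,0,0.3, -0.465,0.385,-0.275,0,0,0,0.3, -0.465,0.385,-0.275,0,0,0,-0.4, -0.465,0.385,-0.275,0,0,0,-1, -0.465,0.385,-0.275,0,0,0,-1, -0.465,0.385,-0.275,0,0,0,-1, -0.465,0.385,-0.275,0,0,0,-1]' 30; python3 -m jog '[0,0,0,0,0,0,-1, 0,0,0,0,0,0,-1, 0,0,0,0,0,0,-1]'; python3 - <<'E'
from h import *
P=ray("top",[[281.3,203.3],[271.8,277.6]],.008);print("fork",P.mean(0),P[0]-P[1])
E
```

```text
clock: 11.35
tcp_pos: [0.4245, 0.3055, 0.0047]
orientation: [0.001, 0.059, 0.998, 0.0]
wrist_force: [0.8, -1.4, 3.5]
finger_gap: 0.0193
grip_force: 29.9
clock: 11.6
tcp_pos: [0.4245, 0.3056, 0.0047]
orientation: [0.002, 0.059, 0.998, 0.0]
wrist_force: [1.1, -1.9, 5.9]
finger_gap: 0.0196
grip_force: 30.7
fork [0.56229465 0.15928866 0.008     ] [ 0.19352778 -0.01886729  0.        ]
```

```bash
python3 -m jog '[0,0,0.15,0,0,0,-1, 0,0,0.3,0,0,0,-1, 0.04,-0.2,0.3,0,0,0,-1, 0.08,-0.4,0.3,0,0,0,-1, 0.12,-0.6,0.3,0,0,0,-1, 0.16,-0.77,0.3,0,0,0,-1, 0.194,-0.917,0.3,0,0,0,-1, 0.194,-0.917,0.3,0,0,0,-1]' && python3 -m jog '[0.04,-0.2,0,0,0,0,-1, 0.08,-0.4,0,0,0,0,-1, 0.12,-0.6,0,0,0,0,-1, 0.16,-0.77,0,0,0,0,-1, 0.194,-0.917,0,0,0,0,-1, 0.194,-0.917,0,0,0,0,-1, 0.194,-0.917,0,0,0,0,-1, 0.194,-0.917,0,0,0,0,-1, 0.194,-0.917,0,0,0,0,-1]'
```

```text
clock: 12.27
tcp_pos: [0.4631, 0.118, 0.0638]
orientation: [0.001, 0.062, 0.998, -0.001]
wrist_force: [0.1, 0.7, -0.1]
finger_gap: 0.0194
grip_force: 29.1
clock: 13.02
tcp_pos: [0.4998, -0.0599, 0.0631]
orientation: [-0.001, 0.058, 0.998, 0.0]
wrist_force: [0.2, -0.2, -0.3]
finger_gap: 0.0194
grip_force: 29.2
```

```bash
python3 -m jog '[0.01,-0.005,-0.15,0,0,0,-1, 0.01,-0.005,-0.25,0,0,0,-1, 0.01,-0.005,-0.277,0,0,0,-1, 0.01,-0.005,-0.277,0,0,0,-1, 0.01,-0.005,-0.277,0,0,0,-0.2, 0.01,-0.005,-0.277,0,0,0,-0.1, 0.01,-0.005,-0.277,0,0,0,-0.1, 0.01,-0.005,-0.277,0,0,0,-0.1, 0.01,-0.005,-0.25,0,0,0,-0.1, 0.01,-0.005,-0.1,0,0,0,-0.1, 0.01,-0.005,0.1,0,0,0,0.2, 0.01,-0.005,0.1,0,0,0,0.5]'
```

```text
clock: 14.02
tcp_pos: [0.5066, -0.0635, 0.0901]
orientation: [0.005, 0.059, 0.998, -0.001]
wrist_force: [1.8, -0.6, 1.3]
finger_gap: 0.0614
grip_force: 0.0
```

```bash
python3 -m jog '[-0.06,-0.2,0.05,0,0,-0.232,1, -0.12,-0.4,0.05,0,0,-0.232,1, -0.18,-0.6,0.05,0,0,-0.232,1, -0.24,-0.7,0.05,0,0,-0.232,1, -0.29,-0.78,0.05,0,0,-0.232,1, -0.29,-0.78,0.05,0,0,-0.232,1, -0.29,-0.78,0.05,0,0,-0.232,1]' && python3 -m jog '[-0.06,-0.2,0,0,0,-0.231,1, -0.12,-0.4,0,0,0,-0.231,1, -0.18,-0.6,0,0,0,-0.231,1, -0.24,-0.7,0,0,0,-0.231,1, -0.285,-0.776,0,0,0,-0.231,1, -0.285,-0.776,0,0,0,-0.231,1, -0.285,-0.776,0,0,0,-0.231,1, -0.285,-0.776,0,0,0,-0.231,1]'; python3 - <<'E'
from h import *
p,d=eyes.read_camera("top");cv2.imwrite("pics/t3.png",cv2.resize(p[215:345,330:530,::-1],None,fx=4,fy=4,interpolation=0));H,S,V=masks(p)
w=((S<60)&(V>110)).astype(np.uint8);c=big(w,(352,236,374,296));print(c.min(0),c.max(0),long(ray("top",c,.006)))
E
```

```text
clock: 14.6
tcp_pos: [0.4441, -0.2197, 0.0938]
orientation: [0.0, 0.413, 0.911, -0.0]
wrist_force: [-1.2, 0.0, -0.4]
finger_gap: 0.0849
grip_force: 0.0
clock: 15.27
tcp_pos: [0.3877, -0.3732, 0.0934]
orientation: [0.0, 0.706, 0.708, 0.0]
wrist_force: [0.1, 0.1, 0.8]
finger_gap: 0.0852
grip_force: 0.0
[356 240] [368 292] (array([ 0.5019, -0.0582, -0.1485]), array([135.6,  25.6]))
```

View pics/t3.png

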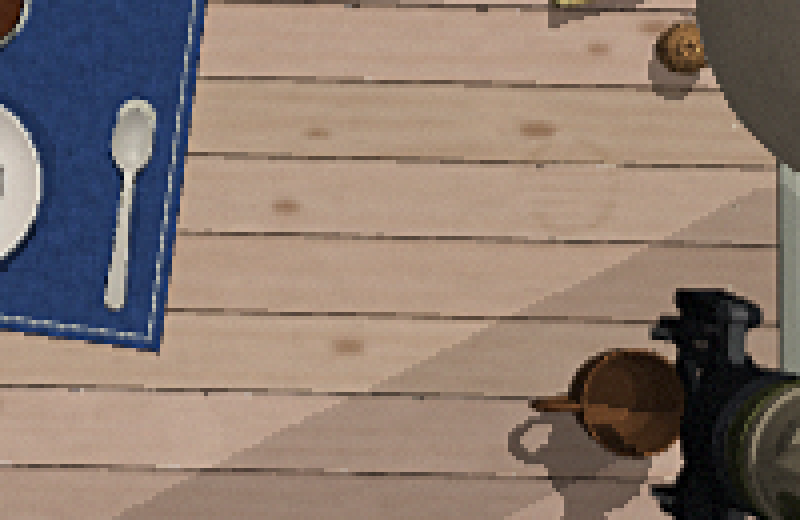

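```bash
python3 -m jog '[0,0.005,-0.15,0,0,0,1, 0,0.005,-0.28,0,0,0,1, 0,0.005,-0.357,0,0,0,1, 0,0.005,-0.357,0,0,0,1, 0,0.005,-0.357,0,0,0,0.7, 0,0.005,-0.357,0,0,0,0.5, 0,0.005,-0.357,0,0,0,0.3, 0,0.005,-0.357,0,0,0,0.2, 0,0.005,-0.357,0,0,0,0.2]' 30 && python3 -m jog '[0,0,0.05,0,0,0,0.2, 0,0,0.15,0,0,0,0.2, 0,0,0.3,0,0,0,0.2, 0,0,0.35,0,0,0,0.2, 0,0,0.35,0,0,0,0.2, 0,0,0.35,0,0,0,0.2]'; python3 - <<'E'
from h import *
p,d=eyes.read_camera("scene");q,_=eyes.read_camera("top");cv2.imwrite("pics/s3.png",np.hstack([cv2.resize(p[150:290,330:470,::-1],(400,400)),cv2.resize(q[245:345,430:530,::-1],(400,400))]))
E
```

```text
clock: 16.07
tcp_pos: [0.3883, -0.3734, 0.0232]
orientation: [0.001, 0.708, 0.707, 0.0]
wrist_force: [0.1, -0.3, 2.2]
finger_gap: 0.0643
grip_force: 33.5
clock: 16.57
tcp_pos: [0.3878, -0.3731, 0.0925]
orientation: [0.001, 0.708, 0.706, -0.0]
wrist_force: [-0.0, -0.5, -1.7]
finger_gap: 0.0644
grip_force: 33.7
```

View pics/s3.png

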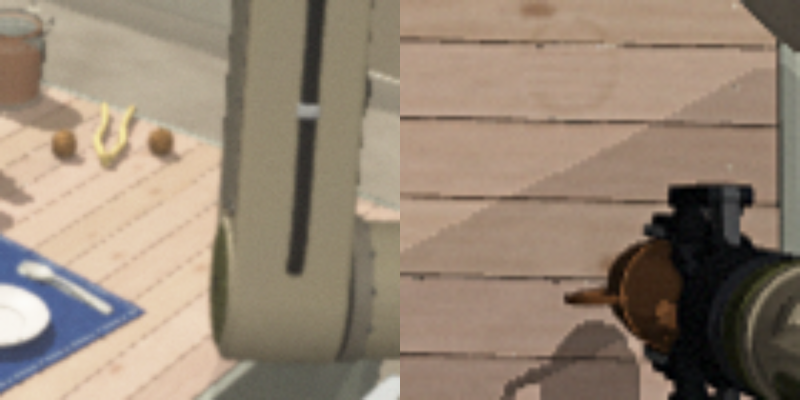

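```bash
python3 -m jog '[0.05,0.08,0,0,0,0,0.2, 0.12,0.2,0,0,0,0,0.2, 0.2,0.34,0,0,0,0,0.2, 0.29,0.49,0,0,0,0,0.2, 0.36,0.61,0,0,0,0,0.2, 0.408,0.687,0,0,0,0,0.2]' && python3 -m jog '[0.06,0.1,0,0,0,0,0.2, 0.13,0.22,0,0,0,0,0.2, 0.2,0.34,0,0,0,0,0.2, 0.29,0.49,0,0,0,0,0.2, 0.36,0.61,0,0,0,0,0.2, 0.408,0.687,0,0,0,0,0.2]' && python3 -m jog '[0.06,0.1,0,0,0,0,0.2, 0.13,0.22,0,0,0,0,0.2, 0.2,0.34,0,0,0,0,0.2, 0.29,0.49,0,0,0,0,0.2, 0.36,0.61,0,0,0,0,0.2, 0.405,0.687,0,0,0,0,0.2, 0.405,0.687,0,0,0,0,0.2, 0.405,0.687,0,0,0,0,0.2, 0.405,0.687,0,0,0,0,0.2]'
```

```text
clock: 17.17
tcp_pos: [0.4688, -0.232, 0.0901]
orientation: [-0.002, 0.707, 0.707, 0.0]
wrist_force: [0.6, 0.4, -1.6]
finger_gap: 0.0641
grip_force: 33.7
clock: 17.67
tcp_pos: [0.5505, -0.095, 0.09]
orientation: [-0.001, 0.707, 0.707, -0.0]
wrist_force: [-0.4, 0.4, -1.4]
finger_gap: 0.0644
grip_force: 33.7
clock: 18.42
tcp_pos: [0.6304, 0.0393, 0.0903]
orientation: [-0.001, 0.708, 0.706, -0.001]
wrist_force: [-0.6, -0.5, -1.1]
finger_gap: 0.0644
grip_force: 33.7
```

```bash
python3 -m jog '[0.01,-0.003,-0.06,0,0,0,0.2, 0.01,-0.003,-0.13,0,0,0,0.2, 0.01,-0.003,-0.19,0,0,0,0.2, 0.01,-0.003,-0.215,0,0,0,0.2, 0.01,-0.003,-0.215,0,0,0,0.2]'; python3 - <<'E'
from h import *
p,d=eyes.read_camera("scene");q,_=eyes.read_camera("top");cv2.imwrite("pics/s4.png",np.hstack([cv2.resize(p[190:290,250:350,::-1],(400,400)),cv2.resize(q[170:270,275:375,::-1],(400,400))]))
E
```

```text
clock: 18.83
tcp_pos: [0.6318, 0.0381, 0.0466]
orientation: [-0.001, 0.708, 0.706, -0.001]
wrist_force: [-0.2, 0.3, -2.0]
finger_gap: 0.0641
grip_force: 33.7
```

View pics/s4.png

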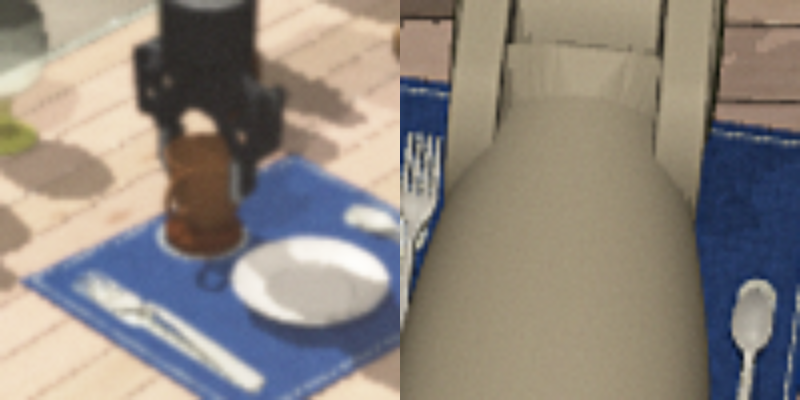

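```bash
python3 -m jog '[0.002,0,-0.02,0,0,0,0.2, 0.002,0,-0.037,0,0,0,0.2, 0.002,0,-0.037,0,0,0,0.2, 0.002,0,-0.037,0,0,0,0.2]' && python3 -m jog '[0,0,0,0,0,0,0.7, 0,0,0,0,0,0,0.9, 0,0,0,0,0,0,0.95, 0,0,0,0,0,0,0.95, 0,0,0,0,0,0,0.95, 0,0,0.1,0,0,0,0.95, 0,0,0.25,0,0,0,0.95, 0,0,0.4,0,0,0,0.95, 0,0,0.5,0,0,0,0.95, 0,0,0.5,0,0,0,0.95]' && python3 -m jog '[-0.2,0,0.1,0,0,0,0.95, -0.4,-0.15,0.1,0,0,0,0.95, -0.6,-0.3,0.1,0,0,0,0.95, -0.8,-0.5,0.1,0,0,0,0.95, -0.9,-0.7,0.1,0,0,0,0.95, -0.9,-0.9,0.1,0,0,0,0.95, -0.9,-0.95,0.1,0,0,0,0.95, -0.9,-0.95,0.1,0,0,0,0.95, -0.9,-0.95,0.1,0,0,0,0.95]'; python3 - <<'E'
from h import *
p,d=eyes.read_camera("scene");q,d=eyes.read_camera("top");cv2.imwrite("pics/s5.png",np.hstack([cv2.resize(p[190:290,250:350,::-1],(400,400)),cv2.resize(q[170:310,240:380,::-1],(400,400))]))
z=cloud("top",d)[...,2];c=big((z>.06).astype(np.uint8),(300,180,355,240));print("cup",cv2.minEnclosingCircle((ray("top",c,.073)[:,:2]*1000).astype(np.float32)))
E
```

```text
clock: 19.27
tcp_pos: [0.6341, 0.039, 0.0415]
orientation: [0.0, 0.708, 0.706, 0.0]
wrist_force: [-0.8, -0.4, -1.0]
finger_gap: 0.0641
grip_force: 33.8
clock: 20.1
tcp_pos: [0.6372, 0.0389, 0.1473]
orientation: [0.003, 0.708, 0.706, 0.003]
wrist_force: [0.9, -0.2, 0.0]
finger_gap: 0.0832
grip_force: 0.0
clock: 20.85
tcp_pos: [0.4534, -0.1528, 0.1612]
orientation: [-0.0, 0.71, 0.705, 0.0]
wrist_force: [0.4, 0.9, 0.1]
finger_gap: 0.0838
grip_force: 0.0
cup ((633.5508422851562, 49.26652145385742), 44.98965072631836)
```

View pics/s5.png

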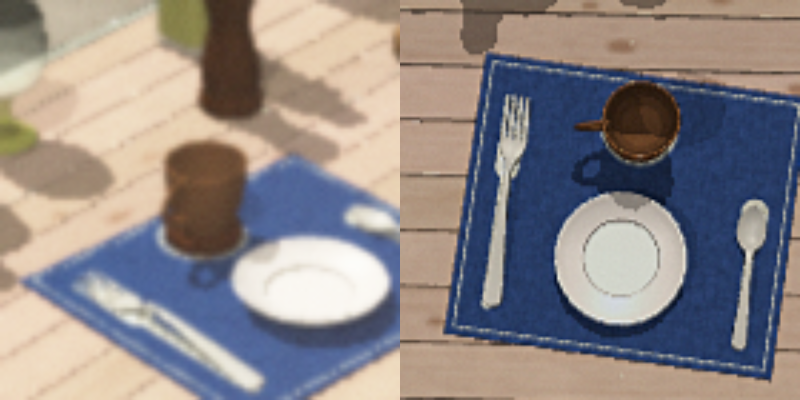

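```bash
python3 - <<'E'
from h import *
print(ray("top",[[324.5,212.2]],.073))
q,d=eyes.read_camera("top");H,S,V=masks(q);z=cloud("top",d)[...,2]
c=big(cv2.morphologyEx((z>.06).astype(np.uint8),cv2.MORPH_OPEN,np.ones((9,9),np.uint8)),(300,180,355,240));print(cv2.minEnclosingCircle((ray("top",c,.073)[:,:2]*1000).astype(np.float32)))
E
```

```text
[[0.63080454 0.03608447 0.073     ]]Traceback (most recent call last):
  File "<stdin>", line 4, in <module>
  File "h.py", line 15, in big
    return max(cs,key=cv2.contourArea)[:,0]
           ~~~^^^^^^^^^^^^^^^^^^^^^^^^
ValueError: max() iterable argument is empty
```

Cup at about (0.631, 0.036) against the coaster at (0.6325, 0.040), which is well within tolerance. Handing in.

```bash
python3 -c "
from workcell import env
print(env.hand_in())"
```

```text
the job is handed in; nothing more can be done
None
```

The place is laid and handed in at about 21 s of the 96 s allowed; no verdict came back, but my last camera checks put the fork, teaspoon, coaster and cup within about 5 mm of their targets, with the cup upright on the coaster and nothing else seen moved.

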